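Clamp a brew pod and hold the lever at its third click

TASK

Stand the loose brew pod upright on the round seat mark of the pod clamp and let go of it, then press the clamp's spring-return lever down past its first two clicks to the third, so that the jaw grips the pod while I open it. Do not push on to the lever's bottom stop, and leave the other things on the counter where they are. Finish while still holding the lever at the third click with the fingers: it springs back up if you let go.

Things in the scene. Friction and masses are not known exactly. Their poses are not given: they have to be found in the camera images.
- pod: The brew pod: white plastic cup standing rim down, 43 mm tall (all sizes here in mm), rim 51 diameter at the bottom, tapering (diameter 47.6 at 12 above its underside, 43 at 25, 41 at 31, 37 at the top); solid, 30 g. Origin: centre of its underside, z up. It is the only such cup on the open counter; the creamer tubs are smaller (41 x 27) and wider at the top.
- clamp: Pod clamp, fixed to the counter. Steel plate 105 (x) x 250 (y) x 10; origin under its centre, x points away from the robot, z up. Grey tower (x -30..50, y -105..-35, 95 high) has the lever on its -x face. The seat at +y lies between the jaw (-y side) and a V anvil (+y side, 22 to 49 above the counter); it is open towards +x and -x: room for fingers closing along the clamp's x.
- seat (a point): Centre of the seat, where the pod's underside stands: at (0, 70, 10) in the clamp's frame, same axes, marked by a thin ring of 55 diameter on the plate's top. Gap from the pod's rim to the open jaw about 5, to the anvil about 4; the closing jaw slides the pod about 8 along +y into the V.
- lever: The lever; its paddle is black ribbed plastic, 36 (x) x 40 (y) x 10 thick, level, 88 above the counter, sticking out in front of the tower. Origin: centre of its top face, where the fingers press down; at (-78, -70, 88) in the clamp's frame when the lever is up, and going straight down with it.
- lever_travel (a joint): Lever travel in m: 0 up (rest), growing straight down. Clicks at 0.015, 0.030, 0.045, each with a rib beside the slot, level with the lever's bar (top rib: rest; lowest, longer rib: third click); bottom stop 0.060. Pushes back 3 to 4 N at the top, about 10 N at the third click with a pod, 13 N just beyond; a click is a 2.5 N ripple and does not hold the lever: it springs back up.
- jaw_pad: The jaw's sprung rubber pad, 26 (x) x 22 (z), centre 33 above the counter. Origin: centre of its face towards the pod. It moves along the clamp's +y by half the lever's travel, reaches the pod at about the second click and squeezes it with about 3 to 4 N at the third.
- creamer_a: A bystander, not to be disturbed. White creamer tub, 41 diameter, 27 tall, origin under its centre.
- creamer_b: A bystander, not to be disturbed. White creamer tub, 41 diameter, 27 tall, origin under its centre.
- salt_shaker: A bystander, not to be disturbed. Salt shaker with a metal top, 44 diameter, 90 tall, origin under its centre.
- tea_light: A bystander, not to be disturbed. Tea light in a metal cup, 38 diameter, 15 tall, origin under its centre.
- tea_tin: A bystander, not to be disturbed. Square tin with a wooden lid, 58 x 58 x 75 tall, origin under its centre.
- matchbox: A bystander, not to be disturbed. Matchbox 35 x 52 x 15, origin under its centre.
Things that resemble listed ones, but are neither listed nor needed, are in the scene too. Several things have the shape of the pod; the one meant has the colours described above.

How it is judged:
By the outcome, as a careful person would: the job done as asked, in the order asked, and still so for the second after the job is handed in, while the arm keeps its last pose, push and grip.
It also fails if it takes over 48 s, if anything falls off the work surface, if the arm or the gripper's body presses on something with over 40 N, if the wrist force passes 120 N, or if a joint passes its speed limit or range.

ROBOT

A 7-joint arm with a two-finger parallel gripper is mounted at the origin on a cart in front of the work surface, level with it; the furniture and walls round the work are solid. World frame = base frame: x ahead of the robot, y to its left, z up, the work surface at z = 0. Lengths are in mm, angles in rad, forces in N, time in s.
With the tool pointing down it reaches from about 400 to 875 mm from the base axis. Payload 6.5 kg.
Tool frame: the origin (TCP) lies midway between the tips of the shut fingers; the grasp point (between the pads) lies 19 mm behind it; z points along the fingers, y is the line along which they close (so a half turn about z gives the same grasp; the last joint's range is limited). The gripper opens to 88 mm and grips with 3 to 60 N. Pads are 18 mm wide; open, the fingers measure 123 mm over their backs; the gripper's body (75 mm by 187 mm) begins 45 mm behind the grasp point.
Start: joints at [-1.199, 0.536, -0.004, 1.538, 0.003, 1.067, -0.071], TCP at [275.56, 588.691, 238.716] pointing down, gripper open.
Joint ranges: [-2.7, 2.7], [-0.37, 2.16], [-1.27, 1.26], [0.24, 2.4], [-1.31, 4.45], [0.19, 1.91], [-2.76, 2.76]. Speed limits (rad/s): [2.39, 2.39, 3.14, 3.14, 3.14, 3.14, 3.14].

INTERFACE

Orientations are given as a unit quaternion [x, y, z, w].
In Python, from station import ctrl gives the robot as it stands.
- The arm moves only by the tool send_rows, never from a script. Its argument "plan" is a list of rows, each a list of 6 numbers: the shift along the tool's x, y, z in mm, then the turn, a rotation vector about the tool's x, y, z in rad. In form: [[dx, dy, dz, ax, ay, az], ...]. A call has 1 to 12 rows; each row is the pose to reach, as a shift and turn from the pose commanded when the call began, along the tool's axes at that moment; what a row does not reach only later rows make up. A row lasts 1/10 s, in which the tool goes at most 50 mm and 8.59 degrees, less where a joint would pass 70% of its speed; a pose out of reach is approached as far as the arm can. A call with a gripper value outside its range is refused whole. "claw" is the finger opening in mm, from 0 to 88.1, set as the call begins (left out, the last holds). The fingers move at their own pace and stop on an object; the grip force is fixed at half the most. Time passes only in rows, so rows that repeat a pose let the fingers close. It gives the time, the measured TCP pose, the force, the opening and the grip force at its end, in the units of the state.
- ctrl.state(): the state, without advancing time (a new reading comes with each control period).
- ctrl.get_image(name): name is "side" or "top"; returns the picture (400x640x3 uint8, red, green, blue); there is no depth.
- ctrl.camera_params(name): a dict with "fx", "fy", "cx", "cy" (pixels), "R" (3x3) and "t" (3): a world point X has camera coordinates R X + t. Camera axes: x right, y down, z forward; pixel columns grow to the right and rows downward; lengths in mm; the calibration is good to about 2 mm. A picture is of the moment at which its call begins. camera_params takes no time and is no camera call.
- ctrl.job_done(): hands the job in; it is judged then, once.
The state is a dict: "t": time; "q": joint angles; "qd": joint speeds; "joint_torque": joint torques, N m; "tool_pos": TCP position; "tool_rot": TCP orientation; "ft_force": force on the tool from outside, world axes, zero at the start; "torque": the same for the moment, N m; "width": finger opening in mm; "finger_force": force on a finger pad.
Only numpy, scipy, OpenCV 4.12 (cv2) and the standard library are available. Lean on these libraries where they do the work, as an engineer would, in place of code of your own. Each camera call takes 0.05 s, during which the arm holds its last target. There are 200 camera calls.

## Working session

There is one attempt and no reset: what is moved stays moved. The work goes in short steps, Python scripts to look and compute and a tool call to move; the robot and the scene stay as the last step left them, time stands still between calls to the robot, and variables do not carry over. Pictures are saved under pics/ and viewed, at most 10 in all, crops included, and the job is handed in when it is done.

Besides the shell and the picture viewer there is one more tool, called after "Emit:" as name(argument=value, ...) on one line, values as JSON. send_rows: Moves the arm, as the interface text tells. Its arguments: {"type":"object","properties":{"plan":{"type":"array","items":{"type":"array","items":{"type":"number"}}},"claw":{"type":"number"}},"required":["plan"]}

```bash
mkdir -p pics; python3 - <<'E'
from station import ctrl
import cv2
for n in("side","top"):
    cv2.imwrite(f"pics/{n}0.png",ctrl.get_image(n)[:,:,::-1]); print(n,ctrl.camera_params(n))
s=ctrl.state();print(s)
E
```

```text
side {'fx': 506.69512223937124, 'fy': 506.69512223937124, 'cx': 319.4365039499655, 'cy': 197.133291467067, 'R': array([[-0.97990449, -0.19928724,  0.00847269],
       [-0.09863703,  0.44720809, -0.8889745 ],
       [ 0.17337222, -0.87194582, -0.45787832]]), 't': array([ 490.57286126,  113.2632275 , 1400.42840241])}
top {'fx': 505.6763270689816, 'fy': 505.6763270689816, 'cx': 314.96278490755253, 'cy': 197.36010669385908, 'R': array([[ 0.35768929, -0.93371653, -0.01522517],
       [-0.77715763, -0.28859571, -0.55923031],
       [ 0.51776866,  0.21186305, -0.82887252]]), 't': array([-176.97561531,  417.84803025, 1197.51257921])}
{'t': 0.1, 'q': array([-1.1991733 ,  0.53707854, -0.00443913,  1.53872607,  0.00260484,
        1.06727481, -0.07121173]), 'qd': array([-1.50423895e-03, -2.45448316e-03, -7.12995934e-05, -8.03708493e-04,
        6.40524491e-04,  6.41495682e-04,  2.63471115e-04]), 'joint_torque': array([ 2.82569148e-03, -5.72077560e+01,  9.93864164e-01, -2.52227926e+01,
       -5.61910775e-02,  1.34803067e-02,  3.50790970e-05]), 'tool_pos': array([275.36895318, 588.21134927, 237.95317229]), 'tool_rot': array([ 2.17136607e-01,  9.76140946e-01, -7.33076698e-04, -1.04743403e-04]), 'ft_force': array([-0.12693116,  0.04357416,  0.18355044]), 'torque': array([-0.04390179,  0.04592729, -0.01690376]), 'finger_force': 0.0, 'width': 88.13260520901316}
```

View pics/top0.png

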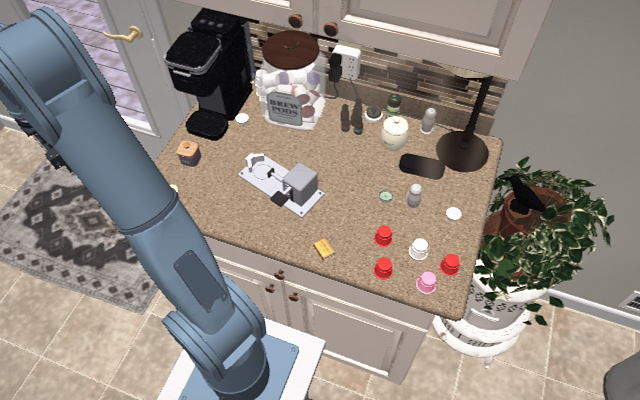

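View pics/side0.png

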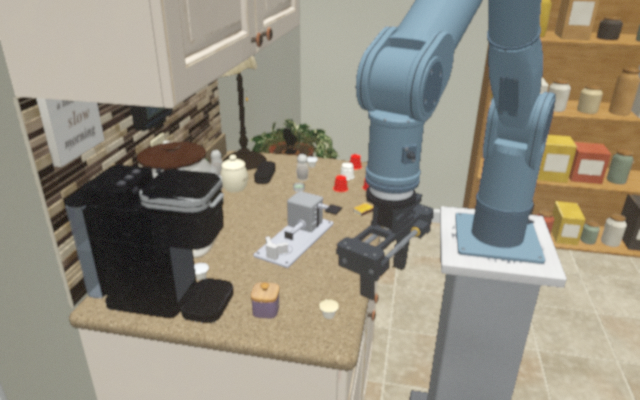

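Top view: the candidates with the pod's shape are white (419,248), pink (427,281) and red at (384,236), (384,268), (451,264). The low white discs at (454,213) and (242,118) look like creamers. The white one at (419,248) fits, seen in the side view at (347,170). I'll confirm it in one enlarged crop that also shows the clamp.

```bash
python3 - <<'E'
import cv2,numpy as np
t=cv2.imread("pics/top0.png");s=cv2.imread("pics/side0.png")
f=lambda im,x,y,w,h,W,H:cv2.resize(im[y:y+h,x:x+w],(W,H),interpolation=cv2.INTER_CUBIC)
a=np.hstack([f(t,370,215,100,75,400,300),f(t,232,143,100,75,400,300)])
b=np.hstack([f(s,320,145,100,75,400,300),f(s,250,190,100,75,400,300)])
cv2.imwrite("pics/crop.png",np.vstack([a,b]))
E
```

```text
(no output)
```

View pics/crop.png

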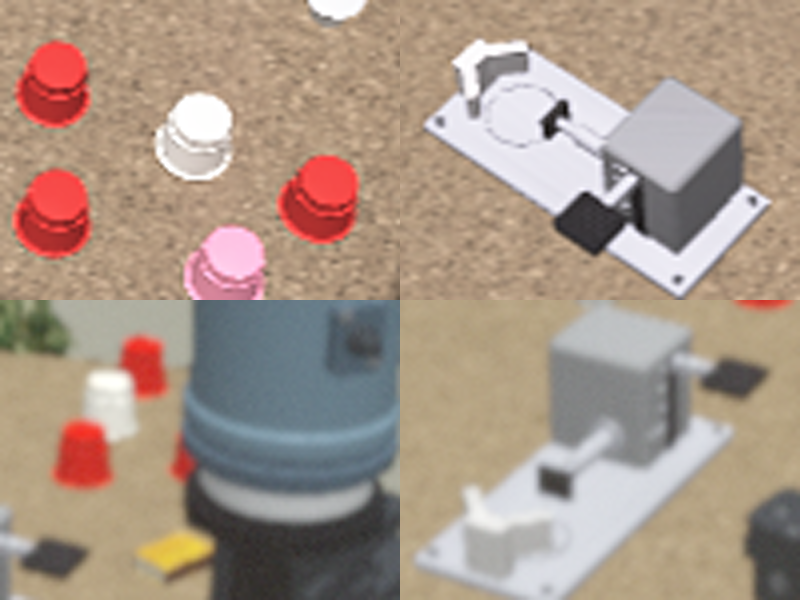

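```bash
cat > h.py <<'E'
import numpy as np,cv2
from station import ctrl
from scipy.optimize import least_squares
C={n:ctrl.camera_params(n) for n in("side","top")}
def proj(n,P):
    c=C[n];q=np.atleast_2d(P)@c["R"].T+c["t"];return np.c_[c["fx"]*q[:,0]/q[:,2]+c["cx"],c["fy"]*q[:,1]/q[:,2]+c["cy"]]
def podsil(n,x,y,z=0):
    a=np.linspace(0,2*np.pi,40)
    P=np.vstack([np.c_[x+r*np.cos(a),y+r*np.sin(a),0*a+z+h] for r,h in((25.5,0),(25.5,2),(23.8,12),(21.5,25),(18.5,43))])
    return cv2.convexHull(proj(n,P).astype(np.float32))
def stat(h):
    p=h.reshape(-1,2);return np.r_[p.min(0),p.max(0)]
def clampP(v,L):
    x,y,a=v;c,s=np.cos(a),np.sin(a);L=np.array(L,float)
    return np.c_[x+c*L[:,0]-s*L[:,1],y+s*L[:,0]+c*L[:,1],L[:,2]]
E
python3 - <<'E'
from h import *
cr=lambda u,ox,oy,cx,cy:((np.array(u,float)-[cx,cy]+.5)/4-.5)+[ox,oy]
T={(424,125):(-52.5,125,10),(530,46):(52.5,125,10),(770,203):(52.5,-125,10),(603,148):(-30,-35,95),(671,78):(50,-35,95),(743,123):(50,-105,95),(673,190):(-30,-105,95),(555,228):(-96,-50,88),(580,192):(-60,-50,88),(593,246):(-96,-90,88),(522,114):(0,70,10)}
S={(552,343):(50,-35,95),(660,362):(-30,-35,95),(690,335):(-30,-105,95),(582,305):(50,-105,95),(415,562):(52.5,125,10),(733,428):(-52.5,-125,10)}
pt=cr(list(T),232,143,400,0);ps=cr(list(S),250,190,400,300)
f=lambda v,w=(1,1):np.r_[w[0]*(proj("top",clampP(v,list(T.values())))-pt).ravel(),w[1]*(proj("side",clampP(v,list(S.values())))-ps).ravel()]
for w in((1,1),(1,0),(0,1)):
    r=least_squares(lambda v:f(v,w),[600,150,0],loss="soft_l1");print(w,r.x.round(3),np.abs(r.fun).max() )
r=least_squares(f,[600,150,0],loss="soft_l1");print(r.fun.reshape(-1,2).round(1).tolist())
v=r.x;print("seat,lever",clampP(v,[(0,70,10),(-78,-70,88)]).round(1))
b={}
for n,(x,y,w,h) in dict(top=(405,235,28,30),side=(338,160,18,20)).items():
    im=cv2.imread(f"pics/{n}0.png").astype(int)[y:y+h,x:x+w]
    m=((im.min(2)>(165 if n=="top" else 150))&(im.max(2)-im.min(2)<28)).astype(np.uint8)
    k,l,st,ce=cv2.connectedComponentsWithStats(m,connectivity=4);i=1+st[1:,4].argmax()
    X,Y,W,H,A=st[i];b[n]=np.array([X+x-.5,Y+y-.5,X+W+x-.5,Y+H+y-.5]);print(n,b[n],A)
for ns in(("top","side"),("top",),("side",)):
    r=least_squares(lambda p:np.r_[tuple(stat(podsil(n,*p))-b[n] for n in ns)],[500,-150],diff_step=1e-3);print(ns,r.x.round(1),r.fun.round(1))
E
```

```text
(1, 1) [537.75  126.518  -6.585] 5.325596817995233
(1, 0) [ 5.36188e+02  1.24963e+02 -3.13000e-01] 3.0330791902766805
(0, 1) [ 5.40218e+02  1.30818e+02 -2.64000e-01] 3.2619800569884774
[[-0.6, -0.2], [-3.8, -2.1], [0.4, -0.6], [-1.9, -1.2], [-0.6, -1.7], [0.9, -0.9], [0.3, 1.0], [-1.2, -1.3], [1.1, -1.0], [0.5, 1.7], [0.3, 0.4], [-0.2, -0.7], [-1.8, 1.4], [3.1, -2.2], [5.3, -1.0], [0.9, -1.3], [2.1, -0.1]]
seat,lever [[558.5 193.4  10. ]
 [442.5  82.8  88. ]]
top [408.5 237.5 427.5 259.5] 319
side [340.5 161.5 353.5 179.5] 166
('top', 'side') [ 465.9 -311.1] [ 0.2 -0.3  0.3 -0.1 -0.7  1.3  1.1  0. ]
('top',) [ 465.1 -310.7] [-0.  -0.1  0.   0.1]
('side',) [ 467.5 -316.4] [-0.9  0.7  0.9 -0.7]
```

```bash
python3 - <<'E'
from h import *
v=[537,126,-.3]
cr=lambda u,ox,oy,cx,cy:((np.array(u,float)-[cx,cy]+.5)/4-.5)+[ox,oy]
T={(424,125):(-52.5,125,10),(770,203):(52.5,-125,10),(673,190):(-30,-105,95),(743,123):(50,-105,95),(671,78):(50,-35,95),(593,246):(-96,-90,88),(580,192):(-60,-50,88),(522,114):(0,70,10)}
pt=cr(list(T),232,143,400,0)
r=least_squares(lambda v:(proj("top",clampP(v,list(T.values())))-pt).ravel(),v,loss="soft_l1");v=r.x;print(v,r.fun.reshape(-1,2).round(1).tolist())
a=np.linspace(0,6.283,40)
polys=[[(-52.5,125,10),(52.5,125,10),(52.5,-125,10),(-52.5,-125,10)],[(-30,-35,95),(50,-35,95),(50,-105,95),(-30,-105,95)],[(-96,-50,88),(-60,-50,88),(-60,-90,88),(-96,-90,88)],np.c_[27.5*np.cos(a),70+27.5*np.sin(a),0*a+10]]
o=[]
for n,x,y in(("top",232,143),("side",250,190)):
    im=cv2.imread(f"pics/{n}0.png")[y:y+75,x:x+100];im=cv2.resize(im,(800,600),interpolation=cv2.INTER_CUBIC)
    for L in polys:
        p=((proj(n,clampP(v,L))-[x,y]+.5)*8-.5).round().astype(np.int32);cv2.polylines(im,[p],True,(0,0,255),1)
    o.append(cv2.resize(im,(530,400),interpolation=cv2.INTER_AREA) if 0 else im)
cv2.imwrite("pics/ov.png",cv2.resize(np.vstack(o),(400*2,600*2))[:600]); cv2.imwrite("pics/ov2.png",o[1])
E
```

```text
[ 5.37129871e+02  1.26670626e+02 -3.13845437e-01] [[-0.5, -0.5], [0.1, 0.0], [-0.3, 1.4], [0.6, -0.4], [-0.6, -1.4], [-0.3, 1.9], [0.6, -0.8], [0.4, 0.4]]
```

View pics/ov.png

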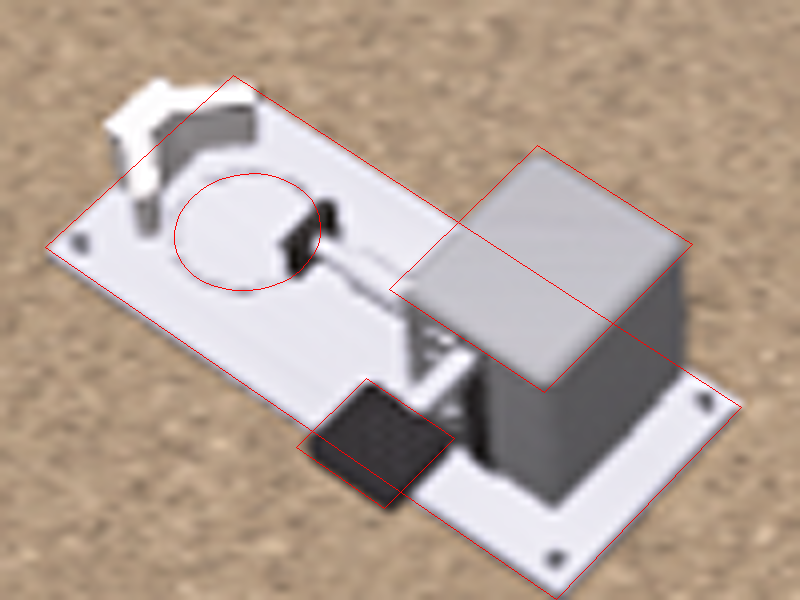

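View pics/ov2.png

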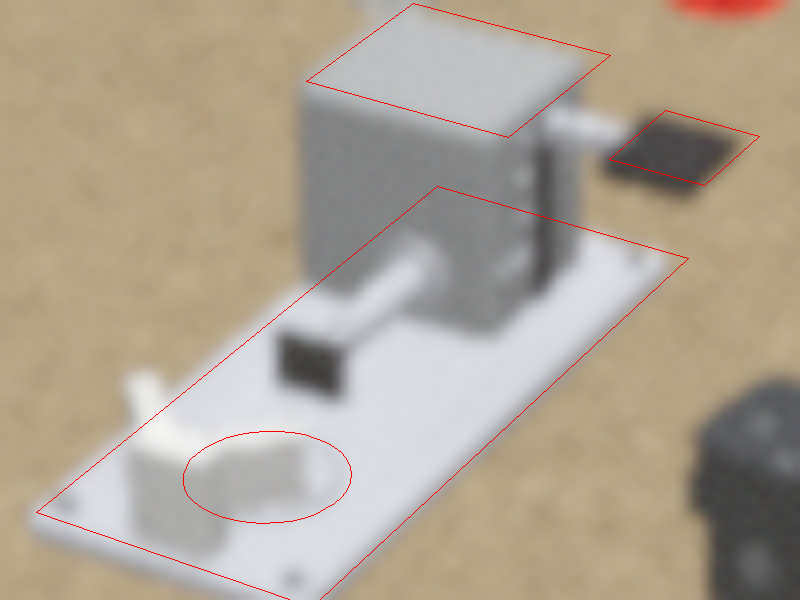

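The overlays show the ring, plate and paddle fit in the top view. The side view suggests a shift of about +3 mm in x and +4 mm in y, so I'll refine that visually once the pod hangs over the seat. The crop confirms the only white, rim-down pod is at top (419,248). Next I'll plan the grasp direction.

```bash
cat >> h.py <<'E'
def back(n,u,z):
    c=C[n];d=c["R"].T@[(u[0]-c["cx"])/c["fx"],(u[1]-c["cy"])/c["fy"],1];o=-c["R"].T@c["t"];return o+d*(z-o[2])/d[2]
from scipy.spatial.transform import Rotation as Ro
def delta(target,ang):
    "tool-frame shift and turn to world TCP target, tool down, tool y at angle ang (deg, mod 180)"
    s=ctrl.state();R=Ro.from_quat(s["tool_rot"]);a=np.radians(ang);y=np.array([np.cos(a),np.sin(a),0]);z=np.array([0,0,-1.])
    c=[]
    for k in(1,-1):
        G=Ro.from_matrix(np.c_[np.cross(k*y,z),k*y,z]);c.append((R.inv()*G).as_rotvec())
    print("t",s["t"],"pos",s["tool_pos"].round(1),"F",s["ft_force"].round(1),"w",round(s["width"],1),"q",s["q"].round(2))
    print(" shift",(R.inv().apply(np.array(target)-s["tool_pos"])).round(1),"turn",min(c,key=np.linalg.norm).round(3))
E
python3 - <<'E'
from h import *
p=np.array([465.5,-311.5])
for k,u,z in(("red1",(384,236),21),("red2",(384,268),21),("red3",(451,264),21),("pink",(427,281.5),21),("creamer",(454,213.5),20),("shaker",(415,195),45),("match",(323,248),8)):
    b=back("top",u,z)[:2];d=b-p;print(k,b.round(),np.hypot(*d).round(),"dir",np.degrees(np.arctan2(d[1],d[0])).round())
delta((500,150,238),65);delta((465.5,-311.5,150),0)
E
```

```text
red1 [ 466. -213.] 99.0 dir 90.0
red2 [ 374. -240.] 116.0 dir 142.0
red3 [ 447. -401.] 91.0 dir -102.0
pink [ 376. -354.] 99.0 dir -154.0
creamer [ 604. -375.] 153.0 dir -25.0
shaker [ 610. -258.] 154.0 dir 20.0
match [380. -67.] 259.0 dir 109.0
t 0.1 pos [275.4 588.2 238. ] F [-0.1  0.   0.2] w 88.1 q [-1.2   0.54 -0.    1.54  0.    1.07 -0.07]
 shift [-389.2 -301.7    0.4] turn [-0.001  0.    -0.001]
t 0.1 pos [275.4 588.2 238. ] F [-0.1  0.   0.2] w 88.1 q [-1.2   0.54 -0.    1.54  0.    1.07 -0.07]
 shift [-553.6 -734.1   89.1] turn [-1.000e-03  1.000e-03  1.133e+00]
```

Emit:
send_rows(plan=[[-389,-302,0,0,0,1.447],[-389,-302,0,0,0,1.447],[-389,-302,0,0,0,1.447],[-389,-302,0,0,0,1.447],[-389,-302,0,0,0,1.447],[-389,-302,0,0,0,1.447],[-389,-302,0,0,0,1.447],[-389,-302,0,0,0,1.447],[-389,-302,0,0,0,1.447],[-389,-302,0,0,0,1.447],[-389,-302,0,0,0,1.447],[-389,-302,0,0,0,1.447]])

```text
t: 1.3
tool_pos: [499.8, 149.6, 238.5]
tool_rot: [0.809, 0.587, -0.0, -0.0]
ft_force: [0.2, 0.8, 0.5]
width: 88.0
finger_force: 0.0
```

```bash
python3 -c "
from h import *
delta((465.5,-311.5,150),-18)"
```

```text
t 1.3 pos [499.8 149.6 238.5] F [0.2 0.8 0.5] w 88.0 q [-0.73  0.34  0.44  1.9  -0.18  0.95 -0.53]
 shift [-449.   110.4   88.6] turn [-0.     0.    -0.001]
```

Emit:
send_rows(plan=[[-449,110,88,0,0,0],[-449,110,88,0,0,0],[-449,110,88,0,0,0],[-449,110,88,0,0,0],[-449,110,88,0,0,0],[-449,110,88,0,0,0],[-449,110,88,0,0,0],[-449,110,88,0,0,0],[-449,110,88,0,0,0],[-449,110,88,0,0,0],[-449,110,88,0,0,0],[-449,110,88,0,0,0]], claw=80)

```text
t: 2.5
tool_pos: [466.5, -308.7, 150.2]
tool_rot: [0.808, 0.589, 0.0, -0.001]
ft_force: [0.7, 1.0, 0.1]
width: 80.0
finger_force: 0.0
```

```bash
python3 - <<'E'
from h import *
delta((465.5,-311.5,12.5),-18)
o=[]
for n,x,y,w,h in(("top",355,180,120,120),("side",300,110,120,120)):
    im=ctrl.get_image(n)[:,:,::-1];cv2.imwrite(f"pics/{n}1.png",im);o.append(cv2.resize(im[y:y+h,x:x+w],(400,400),interpolation=cv2.INTER_CUBIC))
cv2.imwrite("pics/hov.png",np.hstack(o))
E
```

```text
t 2.5 pos [ 466.5 -308.7  150.2] F [0.7 1.  0.1] w 80.0 q [ 0.14  0.54  0.49  1.87 -0.34  0.81  0.5 ]
 shift [ -3.2   0.  137.7] turn [-0.001 -0.002  0.003]
```

View pics/hov.png

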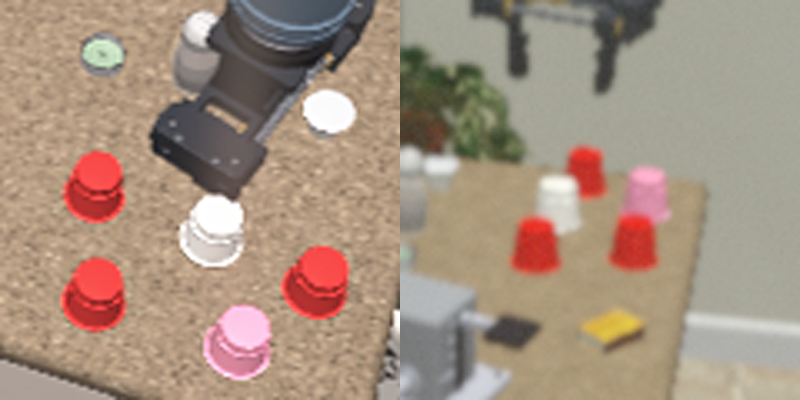

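The white pod at crop (210,230) is still untouched between the red and pink ones, with the fingers above and behind it. I'm lowering onto it.

Emit:
send_rows(plan=[[-3,0,40,0,0,0],[-3,0,80,0,0,0],[-3,0,110,0,0,0],[-3,0,128,0,0,0],[-3,0,137,0,0,0],[-3,0,137,0,0,0]])

```text
t: 3.2
tool_pos: [465.1, -311.9, 13.1]
tool_rot: [0.808, 0.589, 0.0, -0.001]
ft_force: [0.3, 0.2, 0.3]
width: 80.0
finger_force: 0.0
```

Emit:
send_rows(plan=[[0,0,0,0,0,0],[0,0,0,0,0,0],[0,0,0,0,0,0],[0,0,0,0,0,0],[0,0,0,0,0,0],[0,0,0,0,0,0]], claw=25)

```text
t: 3.8
tool_pos: [465.1, -313.8, 14.1]
tool_rot: [0.809, 0.588, 0.0, 0.0]
ft_force: [-0.1, 0.5, 4.4]
width: 43.5
finger_force: 29.9
```

```bash
python3 - <<'E'
from h import *
print(proj("side",[466.5,-308.7,150]))
delta((470,-311.5,150),-18)
s=ctrl.state();print(s["finger_force"],s["torque"])
E
```

```text
[[348.43141031 135.62640524]]
t 3.8 pos [ 465.1 -313.8   14.1] F [-0.1  0.5  4.4] w 43.5 q [ 0.24  0.76  0.36  1.91 -0.47  0.56  0.61]
 shift [   3.6    4.  -135.9] turn [0.001 0.    0.   ]
29.862901200776832 [0.04022895 0.17784697 0.03342457]
```

Emit:
send_rows(plan=[[0,0,-30,0,0,0],[0,0,-80,0,0,0],[0,0,-130,0,0,0],[0,0,-150,0,0,0],[0,0,-150,0,0,0]])

```text
t: 4.3
tool_pos: [466.6, -314.8, 166.9]
tool_rot: [0.809, 0.588, 0.001, 0.003]
ft_force: [0.2, 0.9, -0.4]
width: 43.9
finger_force: 29.6
```

```bash
python3 - <<'E'
from h import *
delta((559.5,195,160),-18)
s=ctrl.state();print(s["finger_force"],s["torque"])
E
```

```text
t 4.3 pos [ 466.6 -314.8  166.9] F [ 0.2  0.9 -0.4] w 43.9 q [ 0.13  0.52  0.51  1.86 -0.34  0.84  0.5 ]
 shift [513.6 -69.2   6.1] turn [0.006 0.001 0.   ]
29.555945350211914 [0.00473164 0.06351654 0.01731631]
```

Emit:
send_rows(plan=[[30,-4,2,0,0,0],[75,-10,3,0,0,0],[120,-16,6,0,0,0],[165,-22,6,0,0,0],[210,-28,6,0,0,0],[255,-34,6,0,0,0],[300,-40,6,0,0,0],[345,-46,6,0,0,0],[390,-53,6,0,0,0],[435,-59,6,0,0,0],[480,-65,6,0,0,0],[513,-69,6,0,0,0]])

```text
t: 5.5
tool_pos: [556.6, 199.2, 156.0]
tool_rot: [0.808, 0.589, -0.001, -0.001]
ft_force: [0.0, 0.0, -0.6]
width: 43.9
finger_force: 29.6
```

Emit:
send_rows(plan=[[0,0,20,0,0,0],[0,0,50,0,0,0],[0,0,65,0,0,0],[0,0,70,0,0,0],[0,0,70,0,0,0],[0,0,70,0,0,0]])

```text
t: 6.1
tool_pos: [558.4, 195.4, 88.5]
tool_rot: [0.809, 0.588, 0.001, 0.0]
ft_force: [-0.4, 0.6, -0.6]
width: 43.9
finger_force: 29.6
```

```bash
python3 - <<'E'
from h import *
delta((559.5,195,90),-18)
o=[]
for n,x,y,w,h in(("top",220,130,100,80),("side",240,160,100,120)):
    im=ctrl.get_image(n)[:,:,::-1];cv2.imwrite(f"pics/{n}2.png",im);o.append(cv2.resize(im[y:y+h,x:x+w],None,fx=4 if n=="top" else 4,fy=4 if n=="top" else 4,interpolation=cv2.INTER_CUBIC))
o[0]=cv2.copyMakeBorder(o[0],0,160,0,0,cv2.BORDER_CONSTANT)
cv2.imwrite("pics/hov2.png",np.hstack(o))
E
```

```text
t 6.1 pos [558.4 195.4  88.5] F [-0.4  0.6 -0.6] w 43.9 q [-0.71  0.67  0.41  1.82 -0.38  0.73 -0.41]
 shift [-0.1  1.2 -1.5] turn [ 0.001 -0.001 -0.   ]
```

View pics/hov2.png

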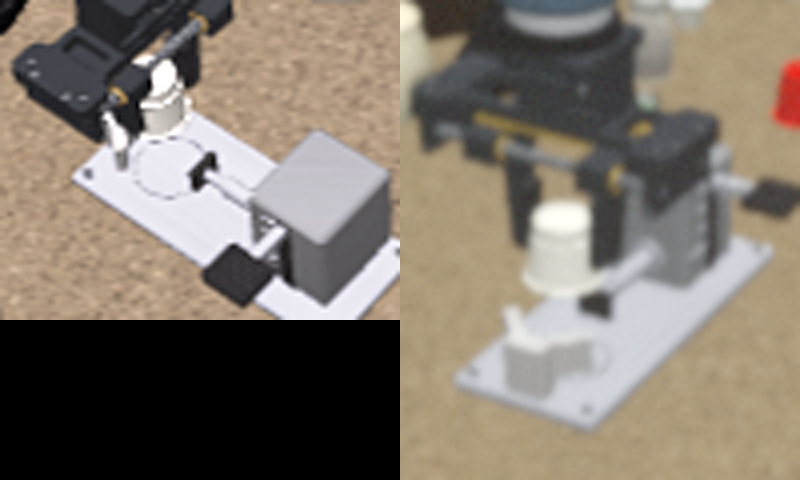

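```bash
python3 - <<'E'
from h import *
c4=lambda u,ox,oy:(np.array(u)+.5)/4-.5+np.array([ox,oy])
for z in(73,74.5,76):
  a=np.linspace(0,6.283,60);rim=np.c_[558.4+25.5*np.cos(a),195.4+25.5*np.sin(a),0*a+z]
  for n,ox,oy,sh in(("top",220,130,0),("side",240,160,400)):
    p=(proj(n,rim)-[ox,oy]+.5)*4-.5+[sh,0];print(z,n,"rim xmin,xmax",p.min(0).round(),p.max(0).round())
# find blob extents
for n,x,y,w,h in(("top",250,145,22,20),("side",368-100,205,30,32)):
    pass
im=cv2.imread("pics/top2.png");m=im[:,:,:].min(2)
print(m[150:168,252:272]);im=cv2.imread("pics/side2.png");print(im.min(2)[220:238,268:294])
E
```

```text
73 top rim xmin,xmax [125.  87.] [195. 143.]
73 side rim xmin,xmax [530. 256.] [611. 297.]
74.5 top rim xmin,xmax [124.  86.] [195. 141.]
74.5 side rim xmin,xmax [530. 254.] [610. 295.]
76 top rim xmin,xmax [124.  85.] [194. 140.]
76 side rim xmin,xmax [530. 252.] [610. 293.]
[[ 70  69  66  54  36  15 249 255 255 255 255 223 170 145  25  30  38  80
  113 121]
 [ 69  66  53  39  30  17 201 255 255 255 236 138 223 198  39  44  79 121
  129 125]
 [ 64  51  36  32  28  56 216 255 255 245 157 164 176 140  99 107 140 147
  134 133]
 [ 39  35  34  31  36 157 255 247 191 164 157 228 212 137 140 136 138 144
  135 126]
 [ 32  33  31  49  98 164 180 167 164 184 232 207 142 158 203 177 129 150
  147 141]
 [ 41  33  27 145 203 207 207 204 190 255 246 143 153 142 252 240 122 140
  148 143]
 [ 35  34  23 238 255 255 255 255 237 173 167 164 159 147 211 188 110 128
  127 124]
 [ 37  34  24  82 139 154 170 184 180 178 173 169 162 152 203 206 154 133
  130 132]
 [ 35  35  27  84 172 203 196 189 185 181 177 171 164 150 200 233 226 195
  152 127]
 [ 37  35  30  49 164 206 197 193 189 184 179 173 167 141 
[... 1970 characters left out ...]
16 215 215
  213 211 203 194 187 182 189 186]
 [128 127 128 138 160 184 199 203 207 212 219 223 223 225 226 222 216 208
  199 189 166 151 148 157 167 168]
 [128 123 124 125 137 151 167 177 192 209 221 228 228 229 229 220 200 172
  154 134 110  97 100 114 131 149]
 [124 121 124 124 126 133 140 155 178 202 214 218 217 218 216 205 169 121
   92  72  68  66  67  79 108 150]
 [135 132 125 122 126 131 146 166 191 203 208 210 209 209 208 193 151  93
   65  59  59  57  61  67 109 161]
 [171 158 137 129 130 150 170 193 202 207 209 209 209 211 208 192 151  97
   68  64  59  58  62  69 112 162]
 [202 188 159 141 153 177 195 204 207 208 209 210 211 212 209 197 163 123
   91  80  68  66  58  70 110 165]]
```

The pod hangs upright in the fingers, and in the top view it sits about 2–3 mm too far along clamp +y from the ring. The tool's x axis is clamp +y and its y axis is clamp +x. I'll correct by 2.5 mm and lower to just above the plate.

Emit:
send_rows(plan=[[-2.5,0,0,0,0,0],[-2.5,0,10,0,0,0],[-2.5,0,25,0,0,0],[-2.5,0,40,0,0,0],[-2.5,0,52,0,0,0],[-2.5,0,58,0,0,0],[-2.5,0,58,0,0,0]])

```text
t: 6.9
tool_pos: [556.2, 192.9, 28.4]
tool_rot: [0.809, 0.588, -0.001, -0.0]
ft_force: [-0.9, -0.0, -0.9]
width: 43.9
finger_force: 29.6
```

```bash
python3 - <<'E'
from h import *
delta((558.6,193.8,24),-18)
o=[]
for n,x,y,w,h in(("top",240,145,50,50),("side",255,205,60,60)):
    im=ctrl.get_image(n)[:,:,::-1];cv2.imwrite(f"pics/{n}3.png",im);im=cv2.resize(im[y:y+h,x:x+w],(400,400),interpolation=cv2.INTER_CUBIC);o.append(im)
cv2.imwrite("pics/low.png",np.hstack(o))
E
```

```text
t 6.9 pos [556.2 192.9  28.4] F [-0.9 -0.  -0.9] w 43.9 q [-0.67  0.76  0.36  1.83 -0.43  0.63 -0.37]
 shift [1.7 2.  4.4] turn [-0.002  0.002  0.   ]
```

View pics/low.png

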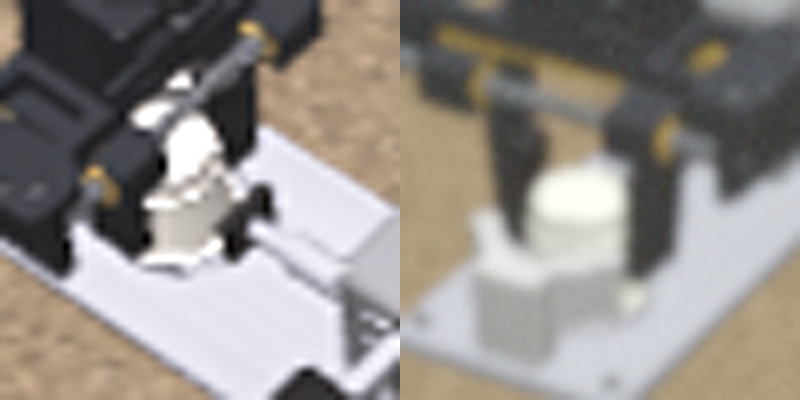

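The pod is over the seat between jaw and anvil, with its front rim at about crop (185,262) covering the ring. I'll nudge it slightly and set it down.

Emit:
send_rows(plan=[[1,1.5,1,0,0,0],[1,1.5,2,0,0,0],[1,1.5,3,0,0,0],[1,1.5,3.5,0,0,0],[1,1.5,3.5,0,0,0]])

```text
t: 7.5
tool_pos: [558.6, 193.7, 26.2]
tool_rot: [0.809, 0.588, -0.0, -0.0]
ft_force: [0.5, 0.3, -0.7]
width: 43.9
finger_force: 29.6
```

Emit:
send_rows(plan=[[0,0,1,0,0,0],[0,0,1,0,0,0],[0,0,1,0,0,0]])

```text
t: 7.8
tool_pos: [558.6, 193.7, 25.2]
tool_rot: [0.809, 0.588, -0.0, 0.0]
ft_force: [0.3, 0.7, -0.7]
width: 43.4
finger_force: 29.6
```

Emit:
send_rows(plan=[[0,0,0.5,0,0,0],[0,0,0.5,0,0,0],[0,0,0.5,0,0,0]])

```text
t: 8.1
tool_pos: [558.7, 193.7, 24.7]
tool_rot: [0.809, 0.588, 0.0, 0.0]
ft_force: [-0.7, -0.3, -0.3]
width: 43.6
finger_force: 29.6
```

Emit:
send_rows(plan=[[0,0,0.7,0,0,0],[0,0,0.7,0,0,0],[0,0,0.7,0,0,0]])

```text
t: 8.4
tool_pos: [558.8, 193.7, 24.1]
tool_rot: [0.809, 0.588, 0.0, 0.0]
ft_force: [-0.9, 0.5, 1.7]
width: 43.8
finger_force: 29.7
```

Emit:
send_rows(plan=[[0,0,0,0,0,0],[0,0,0,0,0,0],[0,0,0,0,0,0],[0,0,0,0,0,0],[0,0,0,0,0,0]], claw=76)

```text
t: 8.9
tool_pos: [558.7, 193.7, 24.0]
tool_rot: [0.809, 0.588, 0.0, 0.0]
ft_force: [-0.5, 1.1, 0.7]
width: 75.7
finger_force: 0.0
```

Emit:
send_rows(plan=[[0,0,-10,0,0,0],[0,0,-40,0,0,0],[0,0,-80,0,0,0],[0,0,-125,0,0,0],[0,0,-125,0,0,0]])

```text
t: 9.4
tool_pos: [562.6, 194.6, 155.5]
tool_rot: [0.809, 0.588, 0.005, 0.001]
ft_force: [-0.3, 0.8, 0.2]
width: 75.8
finger_force: 0.0
```

```bash
python3 - <<'E'
from h import *
P=clampP((537.8,127.5,-.314),[(-78,-70,88)])[0];print(P)
delta((P[0],P[1],115),-18)
E
```

```text
[441.99316744  85.01411017  88.        ]
t 9.4 pos [562.6 194.6 155.5] F [-0.3  0.8  0.2] w 75.8 q [-0.75  0.58  0.46  1.79 -0.33  0.85 -0.44]
 shift [-141.8  -81.1   38.8] turn [ 0.008 -0.007 -0.001]
```

Emit:
send_rows(plan=[[-40,-22,0,0,0,0],[-80,-44,0,0,0,0],[-115,-64,10,0,0,0],[-139.5,-77.5,15,0,0,0],[-139.5,-77.5,20,0,0,0],[-139.5,-77.5,25,0,0,0],[-139.5,-77.5,30,0,0,0],[-139.5,-77.5,30,0,0,0]], claw=0)

```text
t: 10.2
tool_pos: [442.4, 85.7, 118.5]
tool_rot: [0.809, 0.588, -0.0, 0.0]
ft_force: [-0.3, 0.2, -0.4]
width: 14.4
finger_force: 0.0
```

```bash
python3 - <<'E'
from h import *
delta((442,85,88),-18)
o=[]
for n,x,y,w,h in(("top",230,140,100,75),("side",255,175,100,75)):
    im=ctrl.get_image(n)[:,:,::-1];cv2.imwrite(f"pics/{n}4.png",im);im=cv2.resize(im[y:y+h,x:x+w],(400,300),interpolation=cv2.INTER_CUBIC);o.append(im)
cv2.imwrite("pics/lev.png",np.hstack(o))
E
```

```text
t 10.2 pos [442.4  85.7 118.5] F [-0.3  0.2 -0.4] w 14.4 q [-0.67  0.43  0.46  2.16 -0.33  0.62 -0.29]
 shift [-0.8 -0.2 30.5] turn [-0.     0.     0.001]
```

View pics/lev.png

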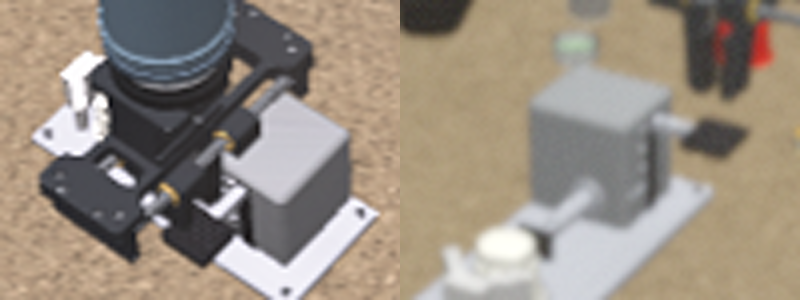

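Side view: the pod stands upright in the seat at (505,250), and the fingers at (718,90) are above the paddle at (713,135). Now I'll shut the fingers fully and approach contact.

Emit:
send_rows(plan=[[-1,0,10,0,0,0],[-1,0,20,0,0,0],[-1,0,25,0,0,0],[-1,0,25,0,0,0]])

```text
t: 10.7
tool_pos: [440.9, 83.8, 93.0]
tool_rot: [0.809, 0.588, -0.001, -0.0]
ft_force: [-0.3, -0.8, 0.1]
width: 0.6
finger_force: 0.0
```

Emit:
send_rows(plan=[[0,0,2,0,0,0],[0,0,4,0,0,0],[0,0,6,0,0,0],[0,0,8,0,0,0],[0,0,8,0,0,0],[0,0,8,0,0,0]])

```text
t: 11.3
tool_pos: [441.8, 84.1, 86.3]
tool_rot: [0.809, 0.588, 0.0, -0.0]
ft_force: [-1.4, -0.6, 5.4]
width: 0.6
finger_force: 2.7
```

Emit:
send_rows(plan=[[0,0,4,0,0,0],[0,0,8,0,0,0],[0,0,12,0,0,0],[0,0,16,0,0,0],[0,0,20,0,0,0],[0,0,24,0,0,0],[0,0,27,0,0,0],[0,0,30,0,0,0],[0,0,32,0,0,0],[0,0,34,0,0,0],[0,0,36,0,0,0],[0,0,36,0,0,0]])

```text
t: 12.5
tool_pos: [441.8, 84.1, 50.0]
tool_rot: [0.809, 0.588, 0.0, 0.0]
ft_force: [-1.6, -0.3, 6.7]
width: 0.5
finger_force: 3.4
```

Emit:
send_rows(plan=[[0,0,0,0,0,0],[0,0,0,0,0,0]])

```text
t: 12.7
tool_pos: [441.8, 84.1, 50.1]
tool_rot: [0.809, 0.588, 0.0, -0.0]
ft_force: [-0.9, -0.2, 6.9]
width: 0.4
finger_force: 3.5
```

Emit:
send_rows(plan=[[0,0,1,0,0,0],[0,0,2,0,0,0],[0,0,3,0,0,0],[0,0,3,0,0,0]])

```text
t: 13.1
tool_pos: [441.8, 84.1, 47.0]
tool_rot: [0.809, 0.588, 0.0, 0.0]
ft_force: [-1.2, -0.1, 5.9]
width: 0.4
finger_force: 3.0
```

Emit:
send_rows(plan=[[0,0,1,0,0,0],[0,0,1,0,0,0]])

```text
t: 13.3
tool_pos: [441.8, 84.1, 46.1]
tool_rot: [0.809, 0.588, 0.0, 0.0]
ft_force: [-1.8, -0.7, 6.4]
width: 0.4
finger_force: 3.2
```

Emit:
send_rows(plan=[[0,0,1,0,0,0],[0,0,1,0,0,0]])

```text
t: 13.5
tool_pos: [441.7, 84.1, 45.1]
tool_rot: [0.809, 0.588, 0.0, -0.0]
ft_force: [-0.9, 0.3, 6.9]
width: 0.5
finger_force: 3.6
```

Emit:
send_rows(plan=[[0,0,1,0,0,0],[0,0,1,0,0,0]])

```text
t: 13.7
tool_pos: [441.8, 84.1, 44.1]
tool_rot: [0.809, 0.588, 0.0, -0.0]
ft_force: [-1.5, -0.8, 7.7]
width: 0.4
finger_force: 4.2
```

Emit:
send_rows(plan=[[0,0,0.6,0,0,0],[0,0,0.6,0,0,0]])

```text
t: 13.9
tool_pos: [441.8, 84.1, 43.6]
tool_rot: [0.809, 0.588, 0.0, -0.0]
ft_force: [-2.4, -0.3, 10.0]
width: 0.5
finger_force: 4.5
```

Emit:
send_rows(plan=[[0,0,0.5,0,0,0],[0,0,0.5,0,0,0]])

```text
t: 14.1
tool_pos: [441.7, 84.1, 43.2]
tool_rot: [0.809, 0.588, 0.0, -0.0]
ft_force: [-1.8, -0.3, 10.6]
width: 0.3
finger_force: 4.8
```

```bash
python3 - <<'E'
from h import *
s=ctrl.state();print(s["tool_pos"],s["ft_force"],s["t"])
o=[]
for n,x,y,w,h in(("top",230,140,100,100),("side",255,190,100,100)):
    im=ctrl.get_image(n)[:,:,::-1];cv2.imwrite(f"pics/{n}5.png",im);im=cv2.resize(im[y:y+h,x:x+w],(400,400),interpolation=cv2.INTER_CUBIC);o.append(im)
f=cv2.imread("pics/side5.png")[178:248,290:350];o[0]=cv2.resize(f,(400,466),interpolation=cv2.INTER_CUBIC)[:400]
cv2.imwrite("pics/press.png",np.hstack(o))
E
```

```text
[441.74871027  84.0996286   43.15724203] [-1.78446685 -0.26552414 10.59459122] 14.1
```

View pics/press.png

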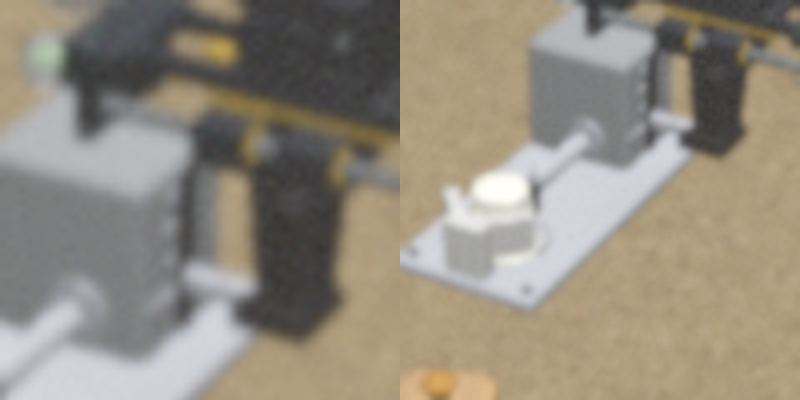

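Pod upright, pushed into the V with the jaw touching it at right-crop (535,195). The bar is next to the lowest rib, and force is stepping up through the third click (10.6 N). I'll go a hair further so it's surely at the click, then hold.

Emit:
send_rows(plan=[[0,0,0.5,0,0,0],[0,0,0.5,0,0,0],[0,0,0.5,0,0,0],[0,0,0.5,0,0,0]])

```text
t: 14.6
tool_pos: [441.8, 84.1, 42.7]
tool_rot: [0.809, 0.588, 0.0, -0.0]
ft_force: [-2.3, 0.3, 9.9]
width: 0.0
finger_force: 5.1
```

```bash
python3 -c "
from station import ctrl
print(ctrl.state()['tool_pos'],ctrl.job_done())"
```

```text
the job is handed in; nothing more can be done
[441.78313872  84.10081697  42.72423538] None
```

The white brew pod stands upright on the clamp seat, gripped by the jaw, and the fingers are holding the lever at the third click (about 45.3 mm of travel, 10 N); I handed the job in at 14.6 s.

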